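Set the cutting stop in its notch

ROBOT

A 6-joint arm with a two-finger parallel gripper is mounted at the origin on a cart in front of the work surface, level with it; the furniture and walls round the work are solid. World frame = base frame: x ahead of the robot, y to its left, z up, the work surface at z = 0. Lengths are in mm, angles in rad, forces in N, time in s.
With the tool pointing down it reaches from about 200 to 875 mm from the base axis. Payload 3.4 kg.
Tool frame: the origin (TCP) lies at the very end of the fingers, on their centre line; the grasp point (between the pads) lies 19 mm behind it; z points along the fingers, y is the line along which they close (so a half turn about z gives the same grasp; the last joint's range is limited). The gripper opens to 94 mm and grips with 3 to 60 N. Pads are 16 mm wide; open, the fingers measure 119 mm over their backs; the gripper's body (75 mm by 177 mm) begins 78 mm behind the grasp point.
Start: joints at [-1.345, 0.276, 1.505, -0, 1.361, -0.121], TCP at [195.438, -540.805, 205.493] pointing down, gripper open.
Joint ranges: [-2.89, 2.89], [-0.75, 2.08], [0.22, 2.7], [-1.18, 4.32], [0.11, 2.71], [-2.7, 2.7]. Speed limits (rad/s): [2.57, 2.57, 3.14, 3.14, 3.14, 3.14].

INTERFACE

Orientations are given as a unit quaternion [x, y, z, w].
In Python, from workcell import observe, get_image, camera_info, finish_job, silhouettes, mark_of gives the robot as it stands.
- The arm moves only by the tool servo_tool, never from a script. Its argument "commands" is a list of rows, each a list of 6 numbers: the shift along the tool's x, y, z normalised to -1 to 1, where 1 is 0.2 m, then the turn, a rotation vector about the tool's x, y, z normalised to -1 to 1, where 1 is pi/2 rad. In form: [[dx, dy, dz, rx, ry, rz], ...]. A call has 1 to 5 rows; each row is the pose to reach, as a shift and turn from the pose commanded when the call began, along the tool's axes at that moment; what a row does not reach only later rows make up. A row lasts 1/8 s, in which the tool goes at most 62.5 mm and 10.7 degrees, less where a joint would pass 70% of its speed; a pose out of reach is approached as far as the arm can. A call with a number of a shift or a turn outside -1 to 1 is refused whole. A call with a gripper value outside its range is refused whole. "claw" is the finger opening in mm, from 0 to 94, set as the call begins (left out, the last holds). The fingers move at their own pace and stop on an object; "squeeze" is the grip in N (left out, the last holds). Time passes only in rows, so rows that repeat a pose let the fingers close. It gives the time, the measured TCP pose, the force, the opening and the grip force at its end, in the units of the state.
- observe(): the state, without advancing time (a new reading comes with each control period).
- get_image(name): name is "scene" or "top" or "wrist"; returns the picture (400x640x3 uint8, red, green, blue); there is no depth.
- camera_info(name): a dict with "fx", "fy", "cx", "cy" (pixels), "xyz" and "rotation" of the camera in the world. Camera axes: x right, y down, z forward; pixel columns grow to the right and rows downward; lengths in mm; the calibration is good to about 2 mm. A picture is of the moment at which its call begins: read the wrist's pose just before it. camera_info takes no time and is no camera call; for the wrist camera it gives the pose at the moment of the call.
- finish_job(): hands the job in; it is judged then, once.
Trained networks look in the newest picture that a camera, given by its name, has taken for a name from the list of things; names that differ only in an ending like _2 or _b are one class to them, and where a whole thing is asked for, a point or a joint stands for the part that bears it (a point fixed in the world has none). Each returns a list of dicts, best first, with "score" (0 to 1); they miss things now and then, are a little off and sometimes report something else, mostly with a low value. They report only what shows in the picture. A call takes as long as a camera call.
- silhouettes(camera, label): "pixels" (400x640 bool, what is visible of it) and "box" ([left, top, width, height] in pixels, round what is visible of it).
- mark_of(camera, label): "uv" ([column, row] in pixels: a listed point, or the origin of a listed thing).
The state is a dict: "t": time; "joint_positions": joint angles; "qvel": joint speeds; "tau": joint torques, N m; "ee_pos": TCP position; "eef_rot": TCP orientation; "wrist_force": force on the tool from outside, world axes, zero at the start; "wrist_torque": the same for the moment, N m; "gripper_width": finger opening in mm; "grasp_force": force on a finger pad.
Only numpy, scipy, OpenCV 4.12 (cv2) and the standard library are available. Lean on these libraries where they do the work, as an engineer would, in place of code of your own. Each camera call takes 0.05 s, during which the arm holds its last target. There are 200 camera calls.

TASK

Push the sliding stop of the cutting guide along its rail, from the robot's right towards its left, until its spring pin drops into the notch, and leave it clicked in there. It is only to be pushed: do not touch the knob of its pin, and leave the other kitchen things standing where they are.

Things in the scene. Friction and masses are not known exactly. Their poses are not given: they have to be found in the camera images.
- cut_stop (a joint): Slide of the stop along its rail (m): 0 at the rail's start, 0.235 at its far end, growing along the rail's +y. Starts at 0 to 0.05, before the notch. It drags with 2 to 3 N; a small hump just before the notch raises the push to about 8 N over some 5 mm, then the push drops to nothing as the stop jumps about 10 mm ahead by itself into the notch. Pushing it out beyond takes about 14 N.
- stop_mid (a point): middle of the stop's underside. The stop is a wooden block with a metal top plate, 92 mm across the rail (x), 90 mm along it (y), 42 mm high: underside 42 mm, top 84 mm above the work surface. This point lies 24 mm to the robot's side (-x of the rail frame) of the rail's centre line. The stop can only slide. Axes as the rail frame.
- push_face (a point): centre of the stop's flat upright trailing face (towards the rail's start, facing -y of the rail frame), 92 mm wide, 42 mm high, this point 63 mm above the work surface; push here towards +y of the rail frame. Axes as the rail frame.
- index_pin (a joint): Height of the stop's spring pin (m): 0 to -0.001 while it rides the level track, up to +0.003 on the small hump just before the notch, -0.005 to -0.006 when it has dropped into the notch. A spring presses it down; nothing has to be done to it.
- pin_knob: black round knob on top of the spring pin, 23 mm across, 12 mm high, on the rail's centre line halfway along the stop; underside 91 mm above the work surface on the level track, about 85 mm with the pin in the notch. Origin: centre of its underside. Not to be touched.
- guide_rail: fixed aluminium rail on the far part of the chopping board, 354 mm long, 46 mm wide, 20 mm high at its black end caps, 12 mm elsewhere. Origin: under its centre, on the board's top. +y runs along it in the direction of the push (robot's right to left), +x across it, away from the robot. Its only notch (a V across the dark track) lies at a cut_stop value between 0.09 and 0.18, different every time.
- board: fixed wooden chopping board under the rail, 230 x 340 x 22 mm, on 5 mm feet across the edge of the flat hob; origin under its centre, 5 mm above the work surface, its top 27 mm above the work surface
- peeler: white vegetable peeler, 170 x 25 x 18, lying on the near part of the board (sizes in mm); loose bystander, origin at the centre of its underside
- tuna_tin: low round food tin, 86 across, 40 high, standing on the near part of the board (sizes in mm); loose bystander, origin at the centre of its underside
- salt_shaker: glass salt shaker, 44 across, 90 high (sizes in mm); loose bystander, origin at the centre of its underside
- pepper_mill: dark wooden pepper mill, 58 across, 170 high (sizes in mm); loose bystander, origin at the centre of its underside
- honey: round screw-lid jar, 65 across, 100 high (sizes in mm); loose bystander, origin at the centre of its underside
- spice_a: spice jar with a dark lid, 41 across, 105 high (sizes in mm); loose bystander, origin at the centre of its underside
- mug: mug, 92 x 123 x 95 with its handle (sizes in mm); loose bystander, origin at the centre of its underside
- tub_2: clear food tub with a white lid, 121 x 127 x 91 (sizes in mm); loose bystander, origin at the centre of its underside

How it is judged:
By the outcome, as a careful person would: the job done as asked, in the order asked, and still so for the second after the job is handed in, with the robot touching nothing.
It also fails if it takes over 48 s, if anything falls off the work surface, if the arm or the gripper's body presses on something with over 40 N, if the wrist force passes 120 N, or if a joint passes its speed limit or range.

## Working session

There is one attempt and no reset: what is moved stays moved. The work goes in short steps, Python scripts to look and compute and a tool call to move; the robot and the scene stay as the last step left them, time stands still between calls to the robot, and variables do not carry over. Pictures are saved under pics/ and viewed, at most 10 in all, crops included, and the job is handed in when it is done.

Besides the shell and the picture viewer there is one more tool, called after "Emit:" in YAML: its name, and indented under it one key for each argument. servo_tool: Moves the arm, as the interface text tells. Its arguments: {"type":"object","properties":{"commands":{"type":"array","items":{"type":"array","items":{"type":"number"}}},"claw":{"type":"number"},"squeeze":{"type":"number"}},"required":["commands"]}

```bash
mkdir -p pics
cat > h.py <<'E'
import numpy as np, cv2
from workcell import *
def ray(cam,uv,z):
    c=camera_info(cam); R=np.array(c["rotation"],float)
    if R.shape!=(3,3):
        from scipy.spatial.transform import Rotation as Ro; R=Ro.from_quat(R).as_matrix()
    d=R@np.array([(uv[0]-c["cx"])/c["fx"],(uv[1]-c["cy"])/c["fy"],1]); o=np.array(c["xyz"])
    return o+d*(z-o[2])/d[2]
def save(cam,n): 
    im=get_image(cam); cv2.imwrite("pics/"+n,im[:,:,::-1]); return im
E
python3 - <<'E'
from h import *
s=observe(); print(s["t"],s["ee_pos"],s["eef_rot"],s["wrist_force"])
for cam in("top","scene"):
    save(cam,cam+"0.png"); print(cam,camera_info(cam)["xyz"])
    for l,z in(("stop_mid",42),("push_face",63),("pin_knob",91),("guide_rail",27),("board",5),("peeler",27),("tuna_tin",27),("salt_shaker",0),("pepper_mill",0),("honey",0),("spice_a",0),("mug",0),("tub_2",0)):
        for m in mark_of(cam,l)[:1]: print(l,round(m["score"],2),np.round(m["uv"]),np.round(ray(cam,m["uv"],z)))
E
```

```text
0.0 [ 195.31461503 -540.1957419   204.62053385] [ 9.85002765e-01  1.72536204e-01 -3.96197068e-05 -8.99657700e-04] [-0.29458836 -0.96581589 -0.05251768]
top [ 264.74171165  254.15665525 1448.45249464]
stop_mid 0.74 [368. 192.] [554. 116.  42.]
push_face 0.57 [378. 179.] [587.  89.  63.]
pin_knob 0.38 [363. 178.] [585. 131.  91.]
guide_rail 0.59 [336. 195.] [555. 202.  27.]
board 0.85 [352. 228.] [463. 163.   5.]
peeler 0.85 [379. 245.] [410.  93.  27.]
tuna_tin 0.87 [333. 261.] [371. 219.  27.]
salt_shaker 0.64 [398. 118.] [781.  10.   0.]
pepper_mill 0.88 [428. 124.] [760. -77.   0.]
honey 0.63 [274. 156.] [681. 376.   0.]
spice_a 0.54 [241. 172.] [638. 470.   0.]
mug 0.76 [240. 285.] [320. 476.   0.]
tub_2 0.9 [211. 223.] [494. 557.   0.]
scene [-60.31037895 990.24296375 868.47909559]
stop_mid 0.57 [346. 192.] [542. 124.  42.]
push_face 0.68 [344. 178.] [579.  84.  63.]
pin_knob 0.39 [336. 177.] [582. 130.  91.]
guide_rail 0.71 [329. 207.] [545. 212.  27.]
board 0.81 [356. 214.] [469. 163.   5.]
peeler 0.68 [379. 206.] [417.  96.  27.]
tuna_tin 0.89 [371. 231.] [367. 220.  27.]
salt_shaker 0.6 [319. 166.] [759.  13.   0.]
pepper_mill 0.86 [334. 156.] [755. -85.   0.]
honey 0.87 [267. 217.] [697. 367.   0.]
spice_a 0.95 [260. 243.] [625. 467.  -0.]
mug 0.61 [335. 293.] [321. 465.   0.]
tub_2 0.97 [269. 278.] [501. 548.   0.]
```

View pics/top0.png

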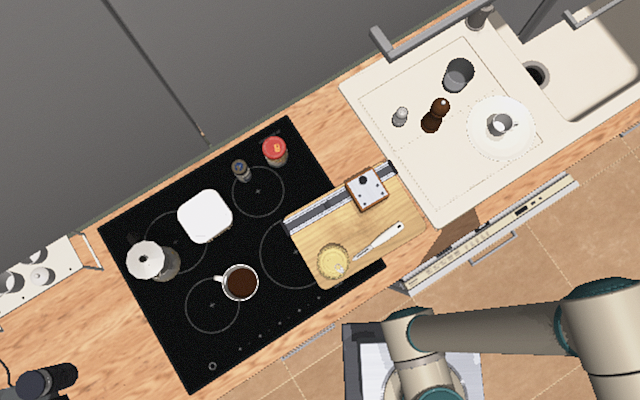

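View pics/scene0.png

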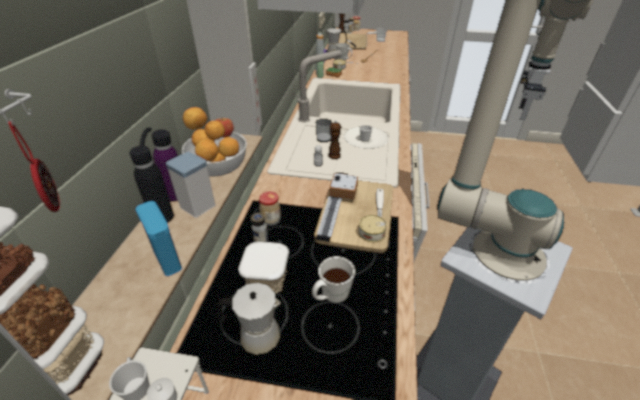

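The top view shows the board at about (352,228), with the rail on its far edge running from (395,167) to (285,222). The stop is at (367,188), near the right end of the rail. The salt shaker and pepper mill stand behind it at (400,117) and (435,115).

Run:
```python
from h import *
im=save("top","t1.png")
print([ (uv,np.round(ray("top",uv,39))) for uv in((395,167),(285,222))])
cv2.imwrite("pics/t1c.png",cv2.resize(im[140:300,270:440,::-1],None,fx=4,fy=3.5 and 4)[:600])
for l,z in(("board",27),("guide_rail",39),("stop_mid",84)):
    s=silhouettes("top",l)
    if s:
        P=np.argwhere(s[0]["pixels"])[:,::-1].astype(float); W=np.array([ray("top",p,z)[:2] for p in P],np.float32)
        r=cv2.minAreaRect(W); print(l,s[0]["score"],r,np.round(cv2.boxPoints(r)).tolist())
```

```text
[((395, 167), array([624.,  35.,  39.])), ((285, 222), array([482., 347.,  39.]))]Traceback (most recent call last):
  File "<stdin>", line 8, in <module>
  File "h.py", line 4, in ray
    c=camera_info(cam); R=np.array(c["rotation"],float)
ValueError: time passes only in moves, steps and waits
```

View pics/t1c.png

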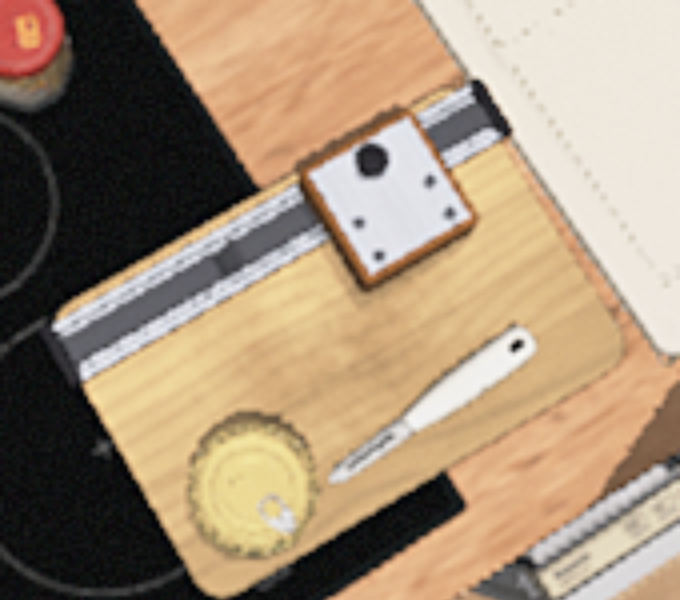

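The crop shows the end caps at about (491,108) and (66,350), the V notch in the dark track at about (230,258), and the knob at (371,160). The stop's trailing face is the edge from (408,110) to (474,215).

Run:
```python
from h import *
f=lambda u,v,z: ray("top",(270+u/4-.4,140+v/4-.4),z)[:2]
A,B=f(491,108,47),f(66,350,47); d=(B-A)/np.linalg.norm(B-A); n=np.array([d[1],-d[0]])
print("caps",A,B,np.linalg.norm(B-A),"dir",d,np.degrees(np.arctan2(-d[0],d[1])))
N=f(230,258,37);K=f(371,160,103)
C=[f(*c,84) for c in((408,110),(474,215),(372,288),(303,175))]
c0=(A+B)/2
for nm,p in [("notch",N),("knob",K)]+[("c%d"%i,c) for i,c in enumerate(C)]: print(nm,np.round(p),"along",round((p-c0)@d),"across",round((p-c0)@n))
s=observe();from scipy.spatial.transform import Rotation as R
print(R.from_quat(s["eef_rot"]).as_matrix().round(3))
```

```text
caps [623.32803129  43.50631368] [467.04267861 343.5983686 ] 338.3494538059623 dir [-0.46190514  0.88692933] 27.510111353082326
notch [527. 229.] along 40 across 1
knob [577. 134.] along -67 across 1
c0 [615. 105.] along -111 across 21
c1 [541.  66.] along -111 across -63
c2 [494. 137.] along -27 across -71
c3 [573. 179.] along -26 across 18
[[ 0.94  0.34 -0.  ]
 [ 0.34 -0.94 -0.  ]
 [-0.    0.   -1.  ]]
```

Emit:
servo_tool:
  commands:
    - [0.24, -0.175, 0, 0, 0, 0]
    - [0.48, -0.35, 0, 0, 0, 0]
    - [0.72, -0.525, 0, 0, 0, 0]
    - [0.96, -0.7, 0, 0, 0, 0]
  claw: 0
  squeeze: 30

```text
t: 2.0
ee_pos: [329.3, -342.4, 205.7]
eef_rot: [0.985, 0.172, 0.0, 0.0]
wrist_force: [0.9, -0.5, -0.1]
gripper_width: 57.2
grasp_force: 0.0
```

Emit:
servo_tool:
  commands:
    - [0.24, -0.175, 0, 0, 0, 0]
    - [0.48, -0.35, 0, 0, 0, 0]
    - [0.72, -0.525, 0, 0, 0, 0]
    - [0.96, -0.7, 0, 0, 0, 0]

```text
t: 2.5
ee_pos: [462.4, -145.3, 205.8]
eef_rot: [0.985, 0.173, 0.0, 0.0]
wrist_force: [1.0, -0.2, 0.9]
gripper_width: 17.7
grasp_force: 0.0
```

Emit:
servo_tool:
  commands:
    - [0.24, -0.175, 0, 0, 0, -0.02]
    - [0.48, -0.35, 0, 0, 0, -0.04]
    - [0.72, -0.525, 0, 0, 0, -0.06]
    - [0.88, -0.64, 0, 0, 0, -0.083]
    - [0.88, -0.64, 0, 0, 0, -0.083]

```text
t: 3.12
ee_pos: [584.7, 35.6, 205.0]
eef_rot: [0.971, 0.238, 0.0, -0.0]
wrist_force: [-0.3, -0.3, -0.0]
gripper_width: 0.3
grasp_force: 0.0
```

Run:
```python
from h import *
cv2.imwrite("pics/w1.png",get_image("wrist")[:,:,::-1])
s=observe(); print(s["ee_pos"]); T=s["ee_pos"][:2]
d=np.array([-.462,.887]);n=np.array([.887,.462]);c0=np.array([545.2,193.6])
for l,z in(("push_face",63),("pin_knob",91),("stop_mid",42)):
    for m in mark_of("wrist",l)[:1]:
        p=ray("wrist",m["uv"],z)[:2]; print(l,m["score"],m["uv"],p,"along",(p-c0)@d,"across",(p-c0)@n)
print("tcp",(T-c0)@d,(T-c0)@n)
```

```text
[583.58483199  34.0957909  204.99197247]
push_face 0.63 [270.4, 172.5] [574.7520659   83.14066685] along -111.63048294549111 across -24.819529461193273
pin_knob 0.8 [217.5, 150.8] [576.19440713 131.83896967] along -69.1014499955136 across -1.0415568878672268
tcp -159.21402585019723 -39.643598629721986
```

View pics/w1.png

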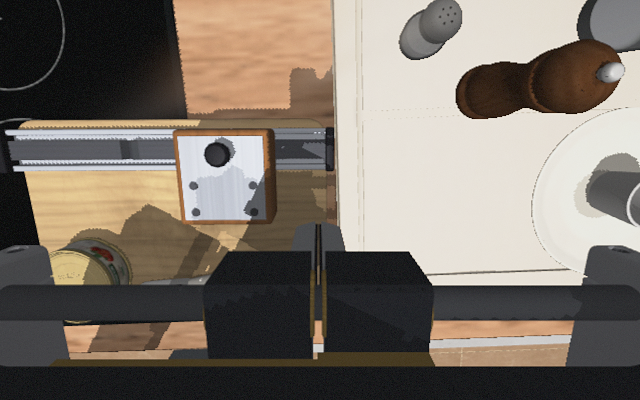

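The wrist view shows the stop at (225,175) with the rail level in the picture and the notch at about (125,149). The closed fingers sit to the right of the stop and a little nearer the robot. I'll check the camera's height and the notch from here.

Run:
```python
from h import *
print(camera_info("wrist")["xyz"])
d=np.array([-.462,.887]);n=np.array([.887,.462]);c0=np.array([545.2,193.6])
for uv,z in(((126,149),37),((217,154),103),((335,149),47)):
    p=ray("wrist",uv,z)[:2];print((p-c0)@d,(p-c0)@n)
```

```text
[639.99648127  62.29135599 384.89662264]
45.073792204990326 -3.3692197189378597
-72.41241904762805 -2.908454106463296
-177.89907008435492 -3.4537762872770656
```

Emit:
servo_tool:
  commands:
    - [0.07, -0.02, 0.25, 0, 0, 0]
    - [0.07, -0.02, 0.35, 0, 0, 0]
    - [0.07, -0.02, 0.35, 0, 0, 0]

```text
t: 3.7
ee_pos: [592.2, 42.0, 134.0]
eef_rot: [0.972, 0.235, -0.002, -0.0]
wrist_force: [0.4, 0.2, 0.7]
gripper_width: 0.3
grasp_force: 0.0
```

Emit:
servo_tool:
  commands:
    - [0.01, 0, 0.18, 0, 0, 0]
    - [0.01, 0, 0.36, 0, 0, 0]
    - [0.01, 0, 0.36, 0, 0, 0]

```text
t: 4.08
ee_pos: [594.1, 43.4, 62.6]
eef_rot: [0.972, 0.236, -0.002, -0.0]
wrist_force: [0.2, 0.0, 0.3]
gripper_width: 0.4
grasp_force: 0.0
```

Emit:
servo_tool:
  commands:
    - [0, -0.05, 0, 0, 0, 0]
    - [0, -0.1, 0, 0, 0, 0]
    - [0, -0.14, 0, 0, 0, 0]
    - [0, -0.18, 0, 0, 0, 0]
    - [0, -0.22, 0, 0, 0, 0]

```text
t: 4.7
ee_pos: [577.2, 81.2, 64.8]
eef_rot: [0.971, 0.237, 0.001, 0.003]
wrist_force: [1.5, -7.5, 2.4]
gripper_width: 0.6
grasp_force: 3.7
```

Emit:
servo_tool:
  commands:
    - [0, -0.04, 0, 0, 0, 0]
    - [0, -0.08, 0, 0, 0, 0]
    - [0, -0.12, 0, 0, 0, 0]
    - [0, -0.16, 0, 0, 0, 0]
    - [0, -0.2, 0, 0, 0, 0]

```text
t: 5.32
ee_pos: [558.7, 116.4, 64.8]
eef_rot: [0.971, 0.237, 0.001, 0.003]
wrist_force: [0.5, -7.6, 4.3]
gripper_width: 0.1
grasp_force: 3.9
```

Emit:
servo_tool:
  commands:
    - [0, -0.03, 0, 0, 0, 0]
    - [0, -0.06, 0, 0, 0, 0]
    - [0, -0.09, 0, 0, 0, 0]
    - [0, -0.12, 0, 0, 0, 0]
    - [0, -0.12, 0, 0, 0, 0]

```text
t: 5.95
ee_pos: [546.6, 139.9, 64.3]
eef_rot: [0.972, 0.237, 0.001, 0.001]
wrist_force: [0.4, -2.7, 2.7]
gripper_width: 0.6
grasp_force: 1.3
```

Run:
```python
from h import *
im=get_image("top"); cv2.imwrite("pics/t2c.png",cv2.resize(im[140:300,270:440,::-1],None,fx=3,fy=3)); 
s=observe(); T=s["ee_pos"][:2]
d=np.array([-.462,.887]);n=np.array([.887,.462]);c0=np.array([545.2,193.6])
print(T,(T-c0)@d,(T-c0)@n,s["wrist_force"])
w=get_image("wrist"); cv2.imwrite("pics/w2.png",w[:,:,::-1])
for m in mark_of("wrist","pin_knob")[:1]:
    p=ray("wrist",m["uv"],91)[:2]; print(m,(p-c0)@d,(p-c0)@n)
```

```text
[546.59850897 140.05842519] -48.13748800267002 -23.49573010283672 [ 0.55615761 -2.28470053  2.03073303]
{'uv': [199.3, 208.8], 'score': 0.88} 10.224049649071302 0.3062256569268862
```

View pics/w2.png

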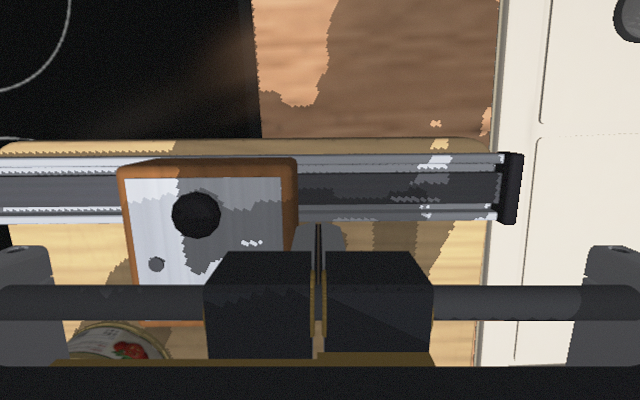

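The wrist view shows the fingers behind the stop's trailing face and clear of the knob at (197,214). About 30 mm remain to the notch, so I'll advance slowly and watch the force.

Emit:
servo_tool:
  commands:
    - [0, -0.015, 0, 0, 0, 0]
    - [0, -0.03, 0, 0, 0, 0]
    - [0, -0.045, 0, 0, 0, 0]
    - [0, -0.06, 0, 0, 0, 0]
    - [0, -0.06, 0, 0, 0, 0]

```text
t: 6.72
ee_pos: [540.3, 151.7, 63.2]
eef_rot: [0.972, 0.236, -0.0, -0.001]
wrist_force: [1.2, -1.0, 1.0]
gripper_width: 0.7
grasp_force: 0.9
```

Emit:
servo_tool:
  commands:
    - [0, -0.01, 0, 0, 0, 0]
    - [0, -0.02, 0, 0, 0, 0]
    - [0, -0.02, 0, 0, 0, 0]

```text
t: 7.1
ee_pos: [538.5, 154.9, 63.2]
eef_rot: [0.972, 0.236, -0.0, -0.0]
wrist_force: [1.8, -0.7, 1.5]
gripper_width: 0.5
grasp_force: 0.9
```

Emit:
servo_tool:
  commands:
    - [0, -0.01, 0, 0, 0, 0]
    - [0, -0.02, 0, 0, 0, 0]

```text
t: 7.35
ee_pos: [537.1, 157.7, 63.3]
eef_rot: [0.972, 0.236, 0.0, 0.0]
wrist_force: [3.2, -2.0, -1.3]
gripper_width: 0.6
grasp_force: 1.9
```

Emit:
servo_tool:
  commands:
    - [0, -0.01, 0, 0, 0, 0]

```text
t: 7.48
ee_pos: [536.2, 159.4, 63.3]
eef_rot: [0.972, 0.237, 0.0, 0.0]
wrist_force: [3.6, -5.1, -1.2]
gripper_width: 0.5
grasp_force: 3.0
```

Emit:
servo_tool:
  commands:
    - [0, -0.01, 0, 0, 0, 0]

```text
t: 7.6
ee_pos: [535.8, 160.1, 63.3]
eef_rot: [0.972, 0.237, 0.0, 0.002]
wrist_force: [4.9, -7.0, -2.1]
gripper_width: 0.8
grasp_force: 4.3
```

Now on the hump: the force is rising and along -26 mm agrees with the estimate.

Emit:
servo_tool:
  commands:
    - [0, -0.007, 0, 0, 0, 0]

```text
t: 7.72
ee_pos: [535.4, 160.8, 63.3]
eef_rot: [0.971, 0.237, 0.0, 0.002]
wrist_force: [4.8, -8.1, -2.6]
gripper_width: 0.7
grasp_force: 4.8
```

Emit:
servo_tool:
  commands:
    - [0, -0.005, 0, 0, 0, 0]

```text
t: 7.85
ee_pos: [535.1, 161.5, 63.3]
eef_rot: [0.971, 0.237, 0.0, 0.002]
wrist_force: [4.9, -8.8, -1.7]
gripper_width: 0.1
grasp_force: 4.9
```

Emit:
servo_tool:
  commands:
    - [0, -0.005, 0, 0, 0, 0]

```text
t: 7.98
ee_pos: [534.7, 162.2, 63.3]
eef_rot: [0.972, 0.237, 0.0, 0.002]
wrist_force: [4.4, -7.8, -2.1]
gripper_width: 0.5
grasp_force: 4.6
```

Emit:
servo_tool:
  commands:
    - [0, -0.005, 0, 0, 0, 0]

```text
t: 8.1
ee_pos: [533.7, 164.0, 63.3]
eef_rot: [0.972, 0.237, 0.0, 0.001]
wrist_force: [3.8, -3.7, -2.0]
gripper_width: 0.5
grasp_force: 2.7
```

Emit:
servo_tool:
  commands:
    - [0, -0.005, 0, 0, 0, 0]

```text
t: 8.22
ee_pos: [531.9, 166.6, 63.2]
eef_rot: [0.972, 0.236, -0.001, -0.001]
wrist_force: [-0.2, -0.7, 0.8]
gripper_width: 0.4
grasp_force: 0.0
```

Emit:
servo_tool:
  commands:
    - [0, -0.005, 0, 0, 0, 0]

```text
t: 8.35
ee_pos: [530.7, 167.9, 63.1]
eef_rot: [0.972, 0.236, -0.001, -0.001]
wrist_force: [0.2, 0.2, 0.1]
gripper_width: 0.3
grasp_force: 0.0
```

The force rose to about 10 N and then dropped to zero, as the click should. I'll back off, lift, and verify.

Emit:
servo_tool:
  commands:
    - [0, 0.1, 0, 0, 0, 0]
    - [0, 0.2, 0, 0, 0, 0]
    - [0, 0.2, -0.25, 0, 0, 0]
    - [0, 0.2, -0.5, 0, 0, 0]
    - [0, 0.2, -0.7, 0, 0, 0]

```text
t: 8.98
ee_pos: [551.6, 130.1, 205.6]
eef_rot: [0.972, 0.236, 0.001, 0.0]
wrist_force: [0.2, 0.2, -0.1]
gripper_width: 0.4
grasp_force: 0.0
```

Run:
```python
from h import *
im=get_image("top"); cv2.imwrite("pics/t3c.png",cv2.resize(im[140:300,270:440,::-1],None,fx=3,fy=3))
d=np.array([-.462,.887]);n=np.array([.887,.462]);c0=np.array([545.2,193.6])
for l,z in(("pin_knob",85),("push_face",63)):
  for cam in("wrist","top","scene"):
    if cam!="top": get_image(cam)
    for m in mark_of(cam,l)[:1]:
        p=ray(cam,m["uv"],z)[:2]; print(cam,l,m["score"],m["uv"],(p-c0)@d,(p-c0)@n)
for l,z in(("peeler",27),("tuna_tin",27)):
    for m in mark_of("top",l)[:1]: print(l,np.round(ray("top",m["uv"],z)))
cv2.imwrite("pics/w3.png",get_image("wrist")[:,:,::-1]); print(observe()["wrist_force"],observe()["ee_pos"])
```

```text
wrist pin_knob 0.9 [204.9, 171.2] 46.671097417829756 -1.2455566777156868
top pin_knob 0.64 [326.4, 203.6] 45.78118256276985 -4.72357314044087
scene pin_knob 0.52 [330.1, 196.8] 32.38700945255573 4.249613276775181
wrist push_face 0.95 [259.2, 183.1] 1.8893480624609769 -19.543251265375293
top push_face 0.68 [343.2, 202.1] 2.0996373200844154 -20.454065724791878
scene push_face 0.75 [337.3, 196.4] -1.8569428539975146 -14.467852314477781
peeler [416.  91.  27.]
tuna_tin [380. 217.  27.]
[ 0.10394328 -0.45185659 -0.7369991 ] [550.44484953 131.60484768 203.0044328 ]
```

View pics/w3.png

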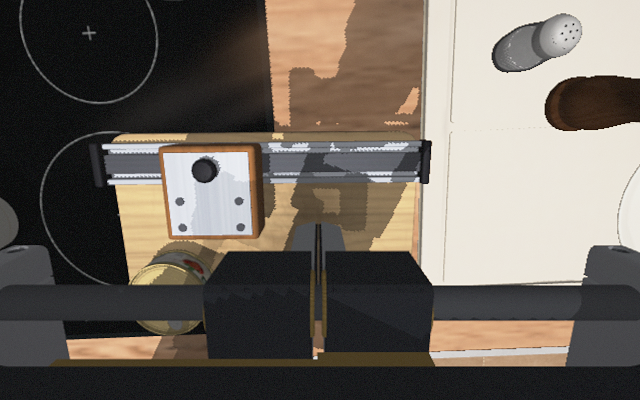

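View pics/t3c.png

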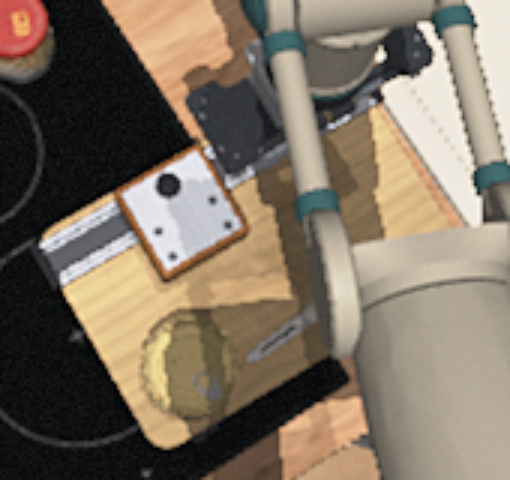

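The stop sits at the notch: the knob is at 46 mm along the rail and I measured the notch at 45 mm. There is a gap ahead of where the fingers stopped, so the stop jumped on by itself. The tin and peeler have not moved.

```bash
python3 -c "
from workcell import finish_job
print(finish_job())"
```

```text
the job is handed in; nothing more can be done
None
```

I pushed the stop until its pin appears to have clicked into the notch: the push force peaked at about 10 N and fell to zero, and the stop sits within about 1 mm of the measured notch. The gripper was lifted clear, the tin and peeler look unmoved, and the job is handed in at about 10 s with no verdict returned.

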